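# Release the pepper pod from its patio dock

## Robot

A 6-joint arm with a two-finger parallel gripper is mounted at the origin on the work surface. World frame = base frame: x ahead of the robot, y to its left, z up, the work surface at z = 0. Lengths are in m, angles in degrees, forces in N, time in s.
With the tool pointing down it reaches from about 0.325 to 0.875 m from the base axis. Payload 4.4 kg.
Tool frame: the origin (TCP) lies between the finger pads; the fingertips stand 25 mm ahead of it and the grasp point (between the pads) lies 6 mm ahead of it (env.tips_ahead is the distance from the TCP to the fingertips, in m); z points along the fingers, y is the direction in which the jaws open and shut (so a half turn about z gives the same grasp; the last joint's range is limited). The gripper opens to 85 mm and grips with 20 to 120 N. Pads are 22 mm wide; open, the fingers measure 114 mm over their backs; the gripper's body (76 mm by 85 mm) begins 54 mm behind the grasp point. The pads swing forward as they close: fully open they stand 13 mm farther back than shut.
Start: joints at [57.554, 11.837, 88.321, -0, 79.842, -8.623], TCP at [0.232, 0.526, 0.221] pointing down, gripper open.
Joint ranges: [-156.59, 156.59], [-49.26, 127.26], [12.9, 141.05], [-63.56, 243.56], [4.71, 150.69], [-161.64, 161.64]. Speed limits (degrees/s): [159.86, 159.86, 180, 180, 180, 180].

## Interface

Orientations are given as a 3x3 rotation matrix whose columns are the frame's x, y, z axes.
In Python, from bench import sensors, cams, env gives the robot as it stands.
- The arm moves only by the tool move_arm, never from a script. Its argument "plan" is a list of rows, each a list of 3 entries, a list of its own where there are three numbers: the turn, a rotation vector about the tool's x, y, z in rad, then the shift along the tool's x, y, z in m, then the gripper command: -1 is fully open, 1 is shut, values between are in proportion. A call has 1 to 12 rows; each row shifts and turns the commanded pose from where the row before left it, along the tool's axes as they then stand; what a row does not reach is not made up. A row lasts 1/10 s, in which the tool goes at most 50 mm and 8.59 degrees, less where a joint would pass 70% of its speed; a pose out of reach is approached as far as the arm can. A call with a gripper value outside its range is refused whole. The fingers move at their own pace and stop on an object; the grip force is fixed at half the most. Time passes only in rows, so rows that do not move let the fingers close. It gives the time, the measured TCP pose, the force and the opening at its end, in the units of the state.
- sensors.get_state(): the state, without advancing time (a new reading comes with each control period).
- cams.snapshot(name): name is "scene" or "top" or "wrist"; returns a dict with "img" (420x560x3 uint8, red, green, blue), "fx", "fy", "cx", "cy" (pixels), "R" (3x3) and "t" (3): a world point X has camera coordinates R X + t. Camera axes: x right, y down, z forward; pixel columns grow to the right and rows downward; lengths in m; the calibration is good to about 2 mm. The wrist camera is an equidistant fisheye: a pixel r from the principal point sees the ray r / f radians off the axis. A picture is of the moment at which its call begins. There is no depth.
- env.job_done(): hands the job in, once; it reports no verdict.
The state is a dict: "time": time; "qpos": joint angles; "qd": joint speeds; "joint_efforts": joint torques, N m; "position": TCP position; "tcp_rot": TCP orientation; "ft_force": force on the tool from outside, world axes, zero at the start; "moment": the same for the moment, N m; "gripper_width": finger opening in m.
Only numpy, scipy, OpenCV 4.12 (cv2) and the standard library are available. Lean on these libraries where they do the work, as an engineer would, in place of code of your own. Each camera call takes 0.05 s, during which the arm holds its last target.

## Task

The pepper grinder needs a refill: push the black-lidded pepper pod down in its wooden dock until it unlatches, and let it spring up by itself. Then take it out and set it down gently, upright and let go, in the middle of the bamboo trivet. Leave the white salt pod latched down in its well.

Things in the scene. Friction and masses are not known exactly. Their poses are not given: they have to be found in the camera images.
- pepper_pod_mid (a point): Centre (half-way up) of the pepper pod, an upright cylinder 40 mm across, 64 mm tall, 70 g, dark grey with a flat black lid; z up. It starts latched in a dock well, lid 10 mm above the dock. Push the lid down: 5 mm of travel (3 to 5 N) frees it, hard stop at 9 mm. When the push is withdrawn a spring lifts it 28 mm above the start: 38 mm proud of the dock, 26 mm still in the well, loose, to be lifted straight out.
- salt_pod_mid (a point): Centre (half-way up) of the salt pod: the same shape and size as the pepper pod, all white, latched down in the other well, 76 mm from the pepper pod between centres. It works the same way and is to stay as it is.
- dock_top (a point): Centre of the top face of the pod dock, a pale wooden block 100 mm (its x) by 170 mm (its y) by 80 mm high, fixed to the table; z axis up. The two round wells, 43 mm wide, lie 38 mm to either side of this point along its y axis. Which pod is in which well varies.
- trivet_top (a point): Centre of the upper face of the bamboo trivet, a square of seven pale slats, 150 mm by 150 mm, 12 mm high, fixed to the table; z axis up. The slats' upper faces are level with this point and carry the pod.
Things that resemble listed ones, but are neither listed nor needed, are in the scene too. Leave any green or red look-alike of the part that bears pepper_pod_mid alone. There is more than one size of the part that bears dock_top; the job needs the larger.

How it is judged (in metres and radians):
On the way, in this order (a step that is already met when the one before it is completed fails the run):
1. the pepper pod is pushed at least 3 mm below its latched height (z of pepper_pod_mid in the frame of dock_top below -0.025 m), for 0.02 s.
2. the pepper pod has sprung up at least 22 mm in its well and stands there, no finger on it (z of pepper_pod_mid in the frame of dock_top between 0 and 0.014 m and contact force between the fingers and pepper_pod below 0.2 N), for 0.2 s.
At the end, for the whole second after the job is handed in: The pepper pod stands upright (within 10 degrees) and still on the trivet, lid up, its centre within 40 mm of the trivet's centre, and the salt pod is still latched down in its well (within 5 mm of its latched height) (horizontal distance between pepper_pod_mid and trivet_top below 0.04 m and z of pepper_pod_mid in the frame of trivet_top between 0.028 and 0.036 m and angle between pepper_pod_mid's own z axis and vertical below 0.17 rad and linear speed of pepper_pod below 0.02 m/s and z of salt_pod_mid in the frame of dock_top between -0.027 and -0.017 m); the robot touches nothing.
It fails at once if the salt pod's latch is released or the pod is pulled up (more than 10 mm above its latched height) (z of salt_pod_mid in the frame of dock_top above -0.012 m).
It fails at once if the pepper pod is dropped or thrown (moving at over 0.7 m/s with no finger on it) (linear speed of pepper_pod above 0.7 m/s and contact force between the fingers and pepper_pod below 0.05 N).
It also fails if it takes over 46 s, if anything falls off the work surface, if the arm or the gripper's body presses on something with over 40 N, if the wrist force passes 120 N, or if a joint passes its speed limit or range.

## Working session

There is one attempt and no reset: what is moved stays moved. The work goes in short steps, Python scripts to look and compute and a tool call to move; the robot and the scene stay as the last step left them, time stands still between calls to the robot, and variables do not carry over. Pictures are saved under pics/ and viewed, and the job is handed in when it is done.

Besides the shell and the picture viewer there is one more tool, called after "Request:" by a JSON object that holds its "op" and its "data", one argument or row to a line. move_arm: Moves the arm, as the interface text tells. Its arguments: {"type":"object","properties":{"plan":{"type":"array"}},"required":["plan"]}

```bash
mkdir -p pics; ls; python3 - <<'E'
from bench import sensors,cams,env
import cv2
s=sensors.get_state();print(s, env.tips_ahead)
for n in ["scene","top","wrist"]:
    d=cams.snapshot(n);cv2.imwrite(f"pics/{n}0.png",d["img"][:,:,::-1]);print(n,d["fx"],d["cx"],d["cy"],d["R"],d["t"])
E
```

```text
pics
{'time': 0.0, 'qpos': array([ 5.75539385e+01,  1.18839319e+01,  8.84069980e+01,  6.53819347e-04,
        7.98426202e+01, -8.62466396e+00]), 'qd': array([-0.01958302, -0.00644408,  0.04064806,  0.07256443,  0.04098753,
       -0.05950359]), 'joint_efforts': array([ 1.58723091e-03, -3.83027959e+01, -2.91596818e+01, -1.23386444e-04,
        1.03205335e-02,  8.32765920e-06]), 'position': array([0.23182121, 0.52531972, 0.21941075]), 'tcp_rot': array([[-9.14807851e-01,  4.03887369e-01, -1.26001331e-03],
       [ 4.03889174e-01,  9.14805821e-01, -1.96100331e-03],
       [ 3.60643045e-04, -2.30284696e-03, -9.99997283e-01]]), 'ft_force': array([ 0.15502889, -0.20228179, -0.23469351]), 'moment': array([0.02998625, 0.00310502, 0.0278755 ]), 'gripper_width': 0.08528358335671085} 0.025
scene 531.8285871488453 276.28764603591065 199.15323457002032 [[-0.5392867   0.84199051  0.01489421]
 [ 0.59244478  0.39190588 -0.70386004]
 [-0.59848061 -0.37075836 -0.71018252]] [ 0.27898711 -0.21085909  1.52781825]
top 461.1764124943657 282.11349485765356 211.83494434376064 [[-1.66394734e-03 -9.99924200e-01  1.21993829e-02]
 [-9.94377308e-01  3.62771837e-04 -1.05894466e-01]
 [ 1.05882014e-01 -1.23069924e-02 -9.94302538e-01]] [-0.02049986  0.48748901  0.83874081]
wrist 325.19226210127806 275.6714631526847 208.69221675889455 [[ 0.40460047  0.91449189 -0.00174336]
 [ 0.88017774 -0.38890004  0.2721101 ]
 [ 0.24816448 -0.11163034 -0.96226455]] [-0.57355104 -0.03448622  0.37860234]
```

View pics/scene0.png

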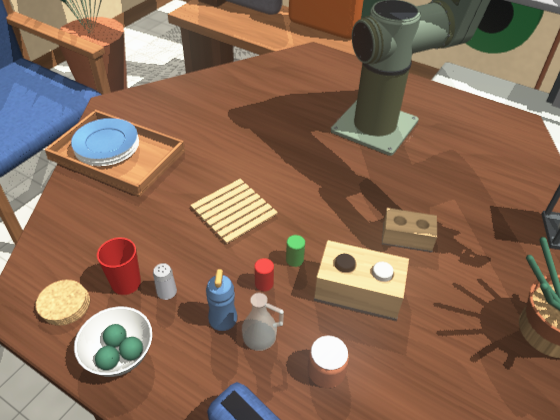

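View pics/top0.png

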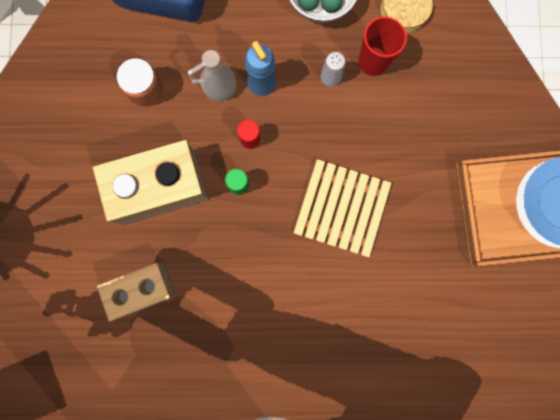

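View pics/wrist0.png

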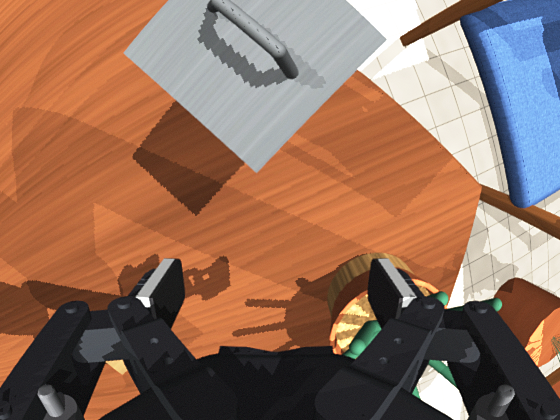

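The top view shows these things that could be mistaken for what I need:
- **Pods:** black lid at (168,174), white lid at (124,186), green look-alike at (236,181), red look-alike at (249,133).
- **Docks:** large pale dock at (150,180), small dock at (135,290).
- **Trivet:** slatted square at (343,208).

I choose the black lid in the large dock. Next I'll measure it in two views and check a close crop.

```bash
cat > h.py <<'E'
import numpy as np,cv2
from bench import sensors,cams,env
def ray(d,u,v):
    r=np.array([(u-d["cx"])/d["fx"],(v-d["cy"])/d["fy"],1.]);R=np.array(d["R"]);return -R.T@d["t"],R.T@r
def onz(d,u,v,z):
    c,r=ray(d,u,v);return c+r*(z-c[2])/r[2]
def blob(mask,box):
    m=np.zeros(mask.shape,np.uint8);x0,y0,x1,y1=box;m[y0:y1,x0:x1]=mask[y0:y1,x0:x1]
    n,l,st,c=cv2.connectedComponentsWithStats(m);i=1+np.argmax(st[1:,4]);return c[i],st[i],(l==i).astype(np.uint8)
E
python3 - <<'E'
from h import *
t=cams.snapshot("top");s=cams.snapshot("scene")
def tri(a,b):
    A=[];B=[]
    c1,r1=ray(t,*a);c2,r2=ray(s,*b)
    k=np.linalg.lstsq(np.c_[r1,-r2],c2-c1,rcond=None)[0]
    p,q=c1+r1*k[0],c2+r2*k[1];return (p+q)/2,np.linalg.norm(p-q)
def g(d):return d["img"].max(2),d["img"].min(2)
M,m=g(t);b1,st,_=blob(M<45,(145,150,195,200));w1,st2,_=blob(m>150,(105,165,142,205))
M2,m2=g(s);b2,st3,_=blob(M2<45,(325,245,365,280));w2,st4,_=blob(m2>150,(365,255,400,285))
print(b1,st,w1,st2,b2,st3,w2,st4)
print("pep",tri(b1,b2),onz(t,*b1,.09),onz(s,*b2,.09))
print("salt",tri(w1,w2),onz(t,*w1,.09),onz(s,*w2,.09))
# trivet
for d,box,n in((t,(285,150,400,265),"t"),(s,(180,170,285,250),"s")):
    hsv=cv2.cvtColor(d["img"],cv2.COLOR_RGB2HSV)
    mk=((hsv[...,2]>150)&(hsv[...,0]>12)&(hsv[...,0]<35)).astype(np.uint8)
    mk=cv2.morphologyEx(mk,cv2.MORPH_CLOSE,np.ones((9,9)))
    c,st,mm=blob(mk,box);pts=cv2.findContours(mm,0,1)[0][0]
    P=np.array([onz(d,*p[0],.012)[:2] for p in pts],np.float32)
    print("trivet",n,c,st,cv2.minAreaRect(P))
d=t;hsv=cv2.cvtColor(d["img"],cv2.COLOR_RGB2HSV)
mk=((hsv[...,2]>150)&(hsv[...,0]>12)&(hsv[...,0]<35)).astype(np.uint8)
c,st,mm=blob(mk,(85,135,215,230));pts=cv2.findContours(mm,0,1)[0][0]
print("dock",cv2.minAreaRect(np.array([onz(d,*p[0],.08)[:2] for p in pts],np.float32)))
cv2.imwrite("pics/c1.png",np.hstack([cv2.resize(t["img"][130:240,80:220],None,fx=2.8,fy=2.8),cv2.resize(s["img"][220:330,290:430],None,fx=2.8,fy=2.8)])[:,:,::-1])
E
```

```text
Traceback (most recent call last):
  File "h.py", line 9, in blob
    n,l,st,c=cv2.connectedComponentsWithStats(m);i=1+np.argmax(st[1:,4]);return c[i],st[i],(l==i).astype(np.uint8)
                                                     ~~~~~~~~~^^^^^^^^^^
ValueError: attempt to get argmax of an empty sequence
```

```bash
cat > m.py <<'E'
from h import *
t=cams.snapshot("top");s=cams.snapshot("scene")
def tri(a,b):
    c1,r1=ray(t,*a);c2,r2=ray(s,*b)
    k=np.linalg.lstsq(np.c_[r1,-r2],c2-c1,rcond=None)[0]
    p,q=c1+r1*k[0],c2+r2*k[1];return (p+q)/2,np.linalg.norm(p-q)
cv2.imwrite("pics/c1.png",np.hstack([cv2.resize(t["img"][130:240,80:220],None,fx=2.8,fy=2.8),cv2.resize(s["img"][220:330,290:430],None,fx=2.8,fy=2.8)])[:,:,::-1])
def hs(d):return cv2.cvtColor(d["img"],cv2.COLOR_RGB2HSV)
h=hs(t);h2=hs(s);K=60
print(t["img"][174,168],t["img"][186,124],s["img"][262,345],s["img"][271,383])
b1,st,_=blob(h[...,2]<K,(145,150,190,195));w1,st2,_=blob((h[...,1]<50)&(h[...,2]>110),(105,165,142,205))
b2,st3,_=blob(h2[...,2]<K,(325,245,365,280));w2,st4,_=blob((h2[...,1]<50)&(h2[...,2]>110),(365,255,400,285))
print(b1,st,w1,st2,b2,st3,w2,st4)
print("pep",tri(b1,b2),onz(t,*b1,.09),onz(s,*b2,.09))
print("salt",tri(w1,w2),onz(t,*w1,.09),onz(s,*w2,.09))
for d,box,n in((t,(285,150,400,265),"t"),(s,(180,170,285,250),"s")):
    hsv=hs(d)
    mk=((hsv[...,2]>140)&(hsv[...,0]>12)&(hsv[...,0]<35)).astype(np.uint8)
    mk=cv2.morphologyEx(mk,cv2.MORPH_CLOSE,np.ones((9,9)))
    c,st,mm=blob(mk,box);pts=cv2.findContours(mm,0,1)[0][0]
    P=np.array([onz(d,*p[0],.012)[:2] for p in pts],np.float32)
    print("trivet",n,c,st,cv2.minAreaRect(P))
mk=((h[...,2]>140)&(h[...,0]>12)&(h[...,0]<35)).astype(np.uint8)
c,st,mm=blob(mk,(85,135,215,230));pts=cv2.findContours(mm,0,1)[0][0]
print("dock",cv2.minAreaRect(np.array([onz(t,*p[0],.08)[:2] for p in pts],np.float32)))
E
python3 m.py
```

```text
[49 49 49] [250 249 249] [89 75 66] [252 252 250]Traceback (most recent call last):
  File "m.py", line 12, in <module>
    b2,st3,_=blob(h2[...,2]<K,(325,245,365,280));w2,st4,_=blob((h2[...,1]<50)&(h2[...,2]>110),(365,255,400,285))
             ~~~~^^^^^^^^^^^^^^^^^^^^^^^^^^^^^^^
  File "h.py", line 9, in blob
    n,l,st,c=cv2.connectedComponentsWithStats(m);i=1+np.argmax(st[1:,4]);return c[i],st[i],(l==i).astype(np.uint8)
                                                     ~~~~~~~~~^^^^^^^^^^
    return _wrapfunc(a, 'argmax', axis=axis, out=out, **kwds)
    return bound(*args, **kwds)
ValueError: attempt to get argmax of an empty sequence
```

```bash
sed -i 's/b2,st3,_=blob(h2\[...,2\]<K/b2,st3,_=blob(h2[...,2]<110/' m.py; python3 m.py
```

```text
[49 49 50] [250 249 249] [89 75 65] [252 252 250]
[167.51612903 173.68548387] [157 164  22  21 372] [124.28442438 185.43340858] [113 174  24  24 443] [344.64527027 262.68918919] [335 254  20  18 296] [382.6146789  270.87767584] [373 261  21  20 327]
pep (array([0.54904443, 0.18216304, 0.08175515]), np.float64(0.0010012360690562323)) [0.54769721 0.17974234 0.09      ] [0.5549754  0.18482868 0.09      ]
salt (array([0.52775789, 0.25603178, 0.08468384]), np.float64(0.00017897933890080134)) [0.52692176 0.25418177 0.09      ] [0.53185277 0.25709632 0.09      ]
trivet t [342.16653574 207.73542812] [ 293  159   99   99 6365] ((0.49755361676216125, -0.13607622683048248), (0.15413923561573029, 0.15407349169254303), 72.15080261230469)
trivet s [233.54774536 209.72513263] [ 190  178   88   66 3016] ((0.4965910315513611, -0.13424420356750488), (0.15723398327827454, 0.15311890840530396), 72.14115142822266)
dock ((0.5390356183052063, 0.219148650765419), (0.1045549213886261, 0.1745457500219345), 16.731868743896484)
```

View pics/c1.png

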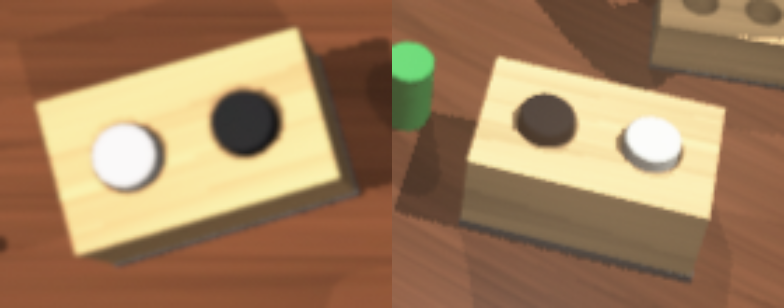

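The crop confirms the choice: in the large dock, the black lid sits in one well and the white pod in the other, 77 mm apart against the stated 76 mm. The pepper lid is at about (0.549, 0.181, 0.09), the trivet centre at about (0.497, -0.135), and the dock is turned 16.5°. I'll align the tool with the dock and shut the fingers for the push.

Request:
{"op": "move_arm", "data": {
  "plan": [
    [[0, 0, 0.1445], [0, 0, 0], 1],
    [[0, 0, 0.1445], [0, 0, 0], 1],
    [[0, 0, 0.1445], [0, 0, 0], 1],
    [[0, 0, 0.1445], [0, 0, 0], 1],
    [[0, 0, 0.1445], [0, 0, 0], 1],
    [[0, 0, 0.1445], [0, 0, 0], 1]
  ]
}}

```text
time: 1.05
position: [0.2323, 0.526, 0.2206]
tcp_rot: [[-0.278, 0.961, -0.0], [0.961, 0.278, 0.0], [0.0, 0.0, -1.0]]
ft_force: [0.2, -0.1, 0.7]
gripper_width: 0.0001
```

Request:
{"op": "move_arm", "data": {
  "plan": [
    [[0, 0, 0], [-0.02, 0.01, 0], 1],
    [[0, 0, 0], [-0.037, 0.018, 0], 1],
    [[0, 0, 0], [-0.037, 0.018, 0], 1],
    [[0, 0, 0], [-0.037, 0.018, 0], 1],
    [[0, 0, 0], [-0.037, 0.018, 0], 1],
    [[0, 0, 0], [-0.037, 0.018, 0], 1],
    [[0, 0, 0], [-0.037, 0.018, 0], 1],
    [[0, 0, 0], [-0.037, 0.018, 0], 1],
    [[0, 0, 0], [-0.037, 0.018, 0], 1],
    [[0, 0, 0], [-0.037, 0.018, 0], 1],
    [[0, 0, 0], [-0.037, 0.018, 0], 1],
    [[0, 0, 0], [-0.031, 0.016, 0], 1]
  ]
}}

```text
time: 2.25
position: [0.5507, 0.179, 0.2208]
tcp_rot: [[-0.283, 0.959, 0.001], [0.959, 0.283, -0.0], [-0.0, 0.001, -1.0]]
ft_force: [-0.2, -0.2, -0.2]
gripper_width: -0.0001
```

```bash
cat > st.py <<'E'
from h import *
import sys
s=sensors.get_state();R=s["tcp_rot"]
print(s["time"],s["position"].round(4),s["ft_force"].round(2),s["gripper_width"].round(4),np.degrees(np.arctan2(R[1,1],R[0,1])).round(2),R[:,2].round(4))
T=np.array([float(a) for a in sys.argv[1:4]])
print("to go tool", (R.T@(T-s["position"])).round(4))
if len(sys.argv)>4:
    for n in ("wrist","scene","top"):
        d=cams.snapshot(n);cv2.imwrite(f"pics/{sys.argv[4]}_{n}.png",d["img"][:,:,::-1])
E
python3 st.py 0.549 0.181 0.17 a
```

```text
Traceback (most recent call last):
  File "st.py", line 4, in <module>
    print(s["time"],s["position"].round(4),s["ft_force"].round(2),s["gripper_width"].round(4),np.degrees(np.arctan2(R[1,1],R[0,1])).round(2),R[:,2].round(4))
                                                                  ^^^^^^^^^^^^^^^^^^^^^^^^
AttributeError: 'float' object has no attribute 'round'
```

```bash
sed -i 's/s\["gripper_width"\].round(4)/round(s["gripper_width"],4)/' st.py
python3 st.py 0.549 0.181 0.17 a
```

```text
2.25 [0.5507 0.179  0.2208] [-0.24 -0.15 -0.23] -0.0001 16.44 [ 6.e-04 -1.e-04 -1.e+00]
to go tool [ 0.0024 -0.0011  0.0508]
```

View pics/a_wrist.png

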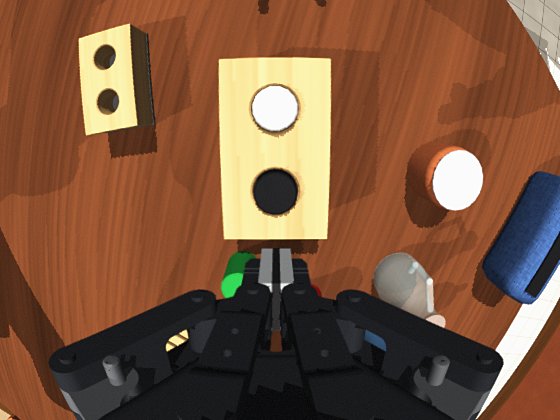

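View pics/a_scene.png

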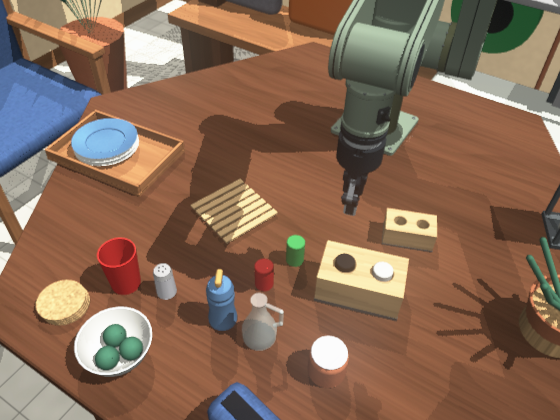

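The wrist view shows the black lid at (275,191) and the white lid at (275,108), with the jaws parallel to the dock's short side. I'll measure both with the wrist fisheye too.

```bash
cat >> h.py <<'E'
def wonz(d,u,v,z):
    x,y=(u-d["cx"]),(v-d["cy"]);r=np.hypot(x,y);th=r/d["fx"]
    k=np.array([np.sin(th)*x/r,np.sin(th)*y/r,np.cos(th)]);R=np.array(d["R"]);c=-R.T@d["t"];w=R.T@k
    return c+w*(z-c[2])/w[2]
E
cat > w.py <<'E'
from h import *
d=cams.snapshot("wrist");h=cv2.cvtColor(d["img"],cv2.COLOR_RGB2HSV)
for n,mk,box,z in (("pep",h[...,2]<60,(245,160,305,222),.09),("salt",(h[...,1]<40)&(h[...,2]>150),(245,75,305,140),.09)):
    c,st,mm=blob(mk,box);pts=cv2.findContours(mm,0,1)[0][0]
    P=np.array([wonz(d,*p[0],z)[:2] for p in pts],np.float32)
    print(n,c,st,cv2.minEnclosingCircle(P))
c,st,mm=blob((h[...,2]>170)&(h[...,0]>12)&(h[...,0]<35)&(h[...,1]>50),(200,40,350,260));pts=cv2.findContours(mm,0,1)[0][0]
print(cv2.minAreaRect(np.array([wonz(d,*p[0],.08)[:2] for p in pts],np.float32)))
E
python3 w.py
```

```text
pep [275.17635904 191.57522124] [ 254  169   44   46 1582] ((0.5483361482620239, 0.18302586674690247), 0.020895252004265785)
salt [274.49107692 108.072     ] [ 252   86   46   45 1625] ((0.5271573662757874, 0.25420740246772766), 0.019892090931534767)
((0.5378823280334473, 0.21771490573883057), (0.1014387384057045, 0.17109769582748413), 16.54775047302246)
```

All three views put the pepper pod at (0.549, 0.181). I'll descend to about 6 mm above the lid.

Request:
{"op": "move_arm", "data": {
  "plan": [
    [[0, 0, 0], [0.0024, -0.001, 0.01], 1],
    [[0, 0, 0], [0, 0, 0.02], 1],
    [[0, 0, 0], [0, 0, 0.025], 1],
    [[0, 0, 0], [0, 0, 0.02], 1],
    [[0, 0, 0], [0, 0, 0.015], 1],
    [[0, 0, 0], [0, 0, 0.01], 1],
    [[0, 0, 0], [0, 0, 0], 1],
    [[0, 0, 0], [0, 0, 0], 1]
  ]
}}

```text
time: 3.25
position: [0.548, 0.1833, 0.1211]
tcp_rot: [[-0.285, 0.959, 0.001], [0.959, 0.285, 0.0], [-0.0, 0.001, -1.0]]
ft_force: [-0.6, -0.5, -0.3]
gripper_width: -0.0001
```

```bash
python3 st.py 0.549 0.181 0.115 b; python3 - <<'E'
import cv2,numpy as np
a=cv2.imread("pics/b_scene.png")[160:320,270:430];b=cv2.imread("pics/b_wrist.png")
cv2.imwrite("pics/b.png",np.hstack([cv2.resize(a,(400,400)),cv2.resize(b,(400,300),)[:,:] if 0 else cv2.resize(b[100:400,130:430],(400,400))]))
E
```

```text
3.25 [0.548  0.1833 0.1211] [-0.56 -0.54 -0.32] -0.0001 16.53 [ 9.e-04  2.e-04 -1.e+00]
to go tool [-0.0025  0.0003  0.0061]
```

View pics/b.png

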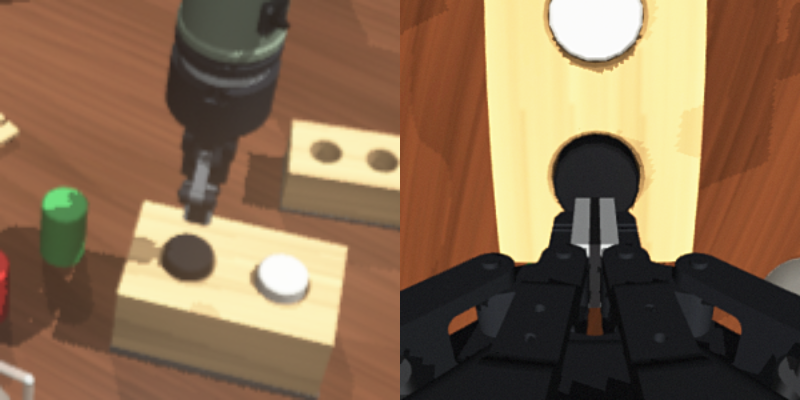

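```bash
python3 - <<'E'
from h import *
d=cams.snapshot("scene")
for z in (.09,.096,.105,.115,.125):
    p=d["R"]@np.array([.548,.1833,z])+d["t"];print(z,d["fx"]*p[0]/p[2]+d["cx"],d["fy"]*p[1]/p[2]+d["cy"])
E
```

```text
0.09 345.57409024306014 260.05085774577606
0.096 345.8963228605867 258.1833369741425
0.105 346.3845416285597 255.35383232222443
0.115 346.9339766458086 252.16954478717756
0.125 347.49089306247026 248.94189829948516
```

```bash
python3 - <<'E'
import cv2
a=cv2.imread("pics/b_scene.png")[215:285,310:400];cv2.imwrite("pics/b2.png",cv2.resize(a,(720,560),interpolation=0))
E
```

```text
(no output)
```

View pics/b2.png

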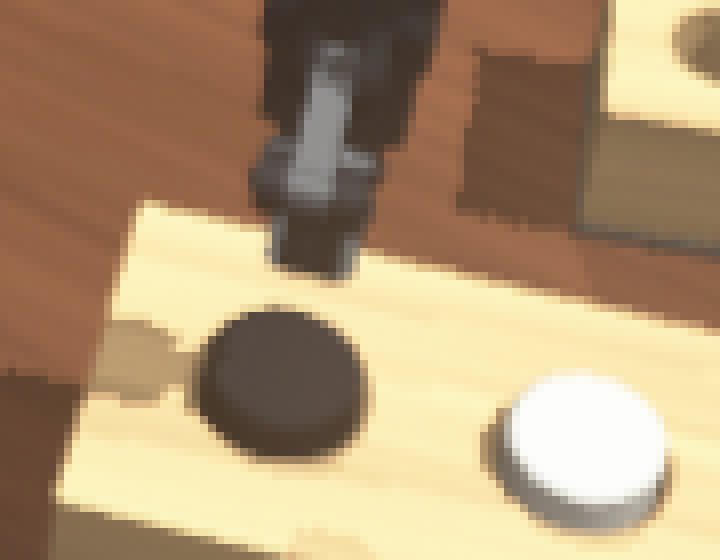

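```bash
python3 - <<'E'
from h import *
d=cams.snapshot("scene")
print(onz(d,349,249.4,.096),onz(d,345.3,262,.09), onz(d,349,249.4,.121))
t=cams.snapshot("top");cv2.imwrite("pics/b3.png",cv2.resize(t["img"][120:260,60:240,::-1],(720,560),interpolation=0))
w=cams.snapshot("wrist");R=np.array(w["R"])
for z in(.096,.109,.121):
  p=R@np.array([.548,.1833,z])+w["t"];r=np.hypot(p[0],p[1]);th=np.arctan2(r,p[2]);print(z,w["cx"]+w["fx"]*th*p[0]/r,w["cy"]+w["fx"]*th*p[1]/r)
cv2.imwrite("pics/b4.png",cv2.resize(w["img"][170:310,190:370,::-1],(720,560),interpolation=0))
E
```

```text
[0.52433431 0.1781263  0.096     ] [0.55270515 0.18512183 0.09      ] [0.54422206 0.18518156 0.121     ]
0.096 276.0868068342474 238.12802671354171
0.109 276.1690443590226 246.57439470936106
0.121 276.2553229554729 255.44222189331148
```

View pics/b3.png

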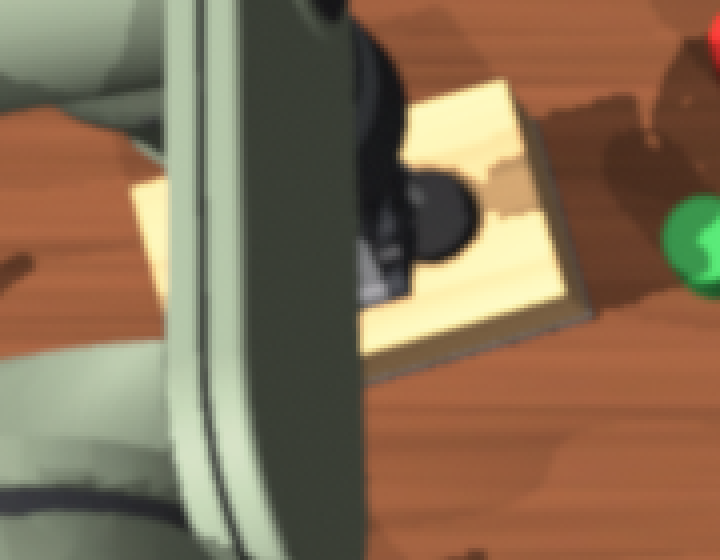

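View pics/b4.png

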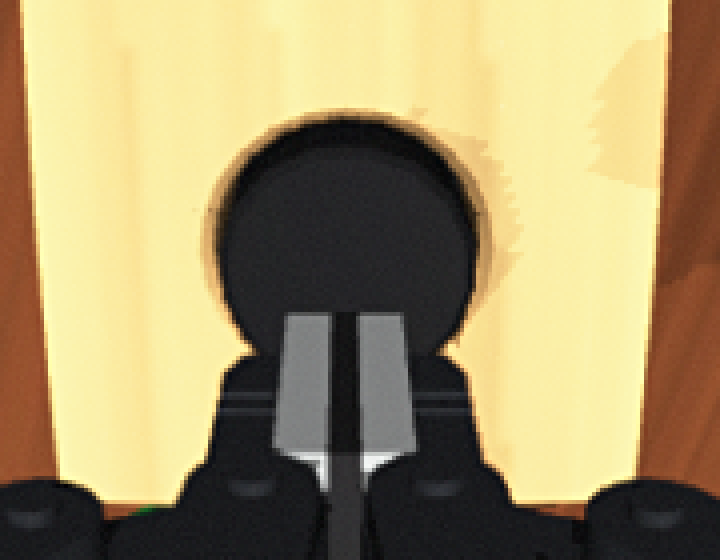

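The scene and wrist views suggest the tips may be higher above the lid than computed. I'll descend slowly and watch the force.

Request:
{"op": "move_arm", "data": {
  "plan": [
    [[0, 0, 0], [-0.002, 0, 0.002], 1],
    [[0, 0, 0], [0, 0, 0.002], 1],
    [[0, 0, 0], [0, 0, 0.002], 1],
    [[0, 0, 0], [0, 0, 0.002], 1],
    [[0, 0, 0], [0, 0, 0], 1]
  ]
}}

```text
time: 4.1
position: [0.5479, 0.1809, 0.112]
tcp_rot: [[-0.284, 0.959, -0.001], [0.959, 0.284, -0.0], [0.0, -0.001, -1.0]]
ft_force: [0.5, -0.1, -0.2]
gripper_width: -0.0
```

```bash
python3 st.py 0.549 0.181 0.115 c; python3 - <<'E'
import cv2,numpy as np
a=cv2.imread("pics/c_scene.png")[215:285,310:400]
b=cv2.imread("pics/c_wrist.png")[170:310,190:370]
cv2.imwrite("pics/c.png",np.hstack([cv2.resize(x,(400,311),interpolation=0) for x in (a,b)]))
E
```

```text
4.1 [0.5479 0.1809 0.112 ] [ 0.46 -0.13 -0.19] -0.0 16.5 [-1.1e-03 -2.0e-04 -1.0e+00]
to go tool [-0.0002  0.0011 -0.003 ]
```

View pics/c.png

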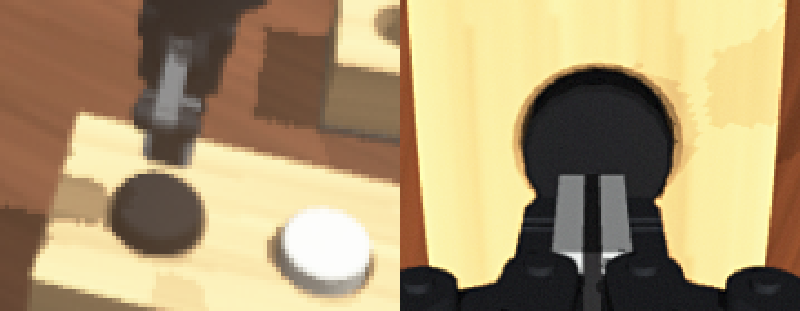

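Still no contact, and the views show a clear gap. I'll continue in small steps.

Request:
{"op": "move_arm", "data": {
  "plan": [
    [[0, 0, 0], [0, 0.001, 0.002], 1],
    [[0, 0, 0], [0, 0, 0.002], 1],
    [[0, 0, 0], [0, 0, 0.002], 1],
    [[0, 0, 0], [0, 0, 0], 1]
  ]
}}

```text
time: 4.65
position: [0.5489, 0.1812, 0.1061]
tcp_rot: [[-0.284, 0.959, -0.001], [0.959, 0.284, -0.0], [0.0, -0.001, -1.0]]
ft_force: [-0.3, 0.6, -0.0]
gripper_width: 0.0002
```

Request:
{"op": "move_arm", "data": {
  "plan": [
    [[0, 0, 0], [0, 0, 0.002], 1],
    [[0, 0, 0], [0, 0, 0.002], 1],
    [[0, 0, 0], [0, 0, 0], 1]
  ]
}}

```text
time: 4.95
position: [0.5489, 0.1812, 0.1021]
tcp_rot: [[-0.284, 0.959, -0.001], [0.959, 0.284, -0.0], [0.0, -0.001, -1.0]]
ft_force: [-0.6, 0.5, -0.0]
gripper_width: 0.0001
```

```bash
python3 st.py 0.549 0.181 0.115 d; python3 - <<'E'
import cv2,numpy as np
a=cv2.imread("pics/d_scene.png")[215:285,310:400]
b=cv2.imread("pics/d_wrist.png")[170:310,190:370]
cv2.imwrite("pics/d.png",np.hstack([cv2.resize(x,(400,311),interpolation=0) for x in (a,b)]))
E
```

```text
4.95 [0.5489 0.1812 0.1021] [-0.55  0.54 -0.01] 0.0001 16.5 [-8.e-04 -2.e-04 -1.e+00]
to go tool [-0.0002  0.     -0.0129]
```

View pics/d.png

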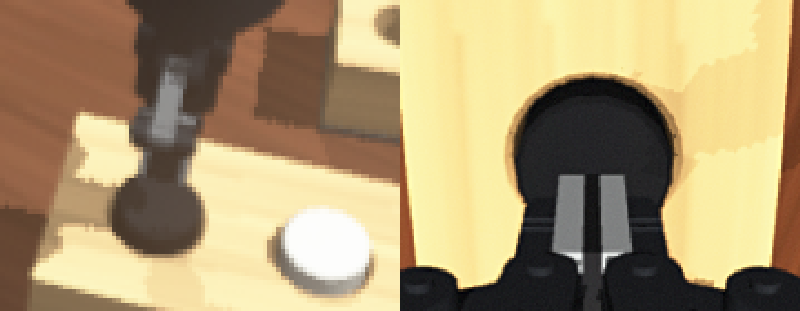

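Request:
{"op": "move_arm", "data": {
  "plan": [
    [[0, 0, 0], [0, 0, 0.002], 1],
    [[0, 0, 0], [0, 0, 0.002], 1],
    [[0, 0, 0], [0, 0, 0], 1]
  ]
}}

```text
time: 5.4
position: [0.5489, 0.1812, 0.0982]
tcp_rot: [[-0.284, 0.959, -0.001], [0.959, 0.284, -0.0], [0.0, -0.001, -1.0]]
ft_force: [0.6, 0.3, 0.1]
gripper_width: -0.0002
```

Request:
{"op": "move_arm", "data": {
  "plan": [
    [[0, 0, 0], [0, 0, 0.002], 1],
    [[0, 0, 0], [0, 0, 0.001], 1],
    [[0, 0, 0], [0, 0, 0], 1]
  ]
}}

```text
time: 5.7
position: [0.549, 0.1812, 0.0953]
tcp_rot: [[-0.284, 0.959, -0.001], [0.959, 0.284, -0.0], [0.0, -0.001, -1.0]]
ft_force: [-0.2, 0.3, -0.1]
gripper_width: -0.0
```

```bash
python3 st.py 0.549 0.181 0.115 e; python3 - <<'E'
import cv2,numpy as np
a=cv2.imread("pics/e_scene.png")[215:285,310:400]
b=cv2.imread("pics/e_wrist.png")[170:310,190:370]
cv2.imwrite("pics/e.png",np.hstack([cv2.resize(x,(400,311),interpolation=0) for x in (a,b)]))
E
```

```text
5.7 [0.549  0.1812 0.0953] [-0.24  0.3  -0.05] -0.0 16.5 [-5.e-04 -1.e-04 -1.e+00]
to go tool [-0.0002 -0.0001 -0.0197]
```

View pics/e.png

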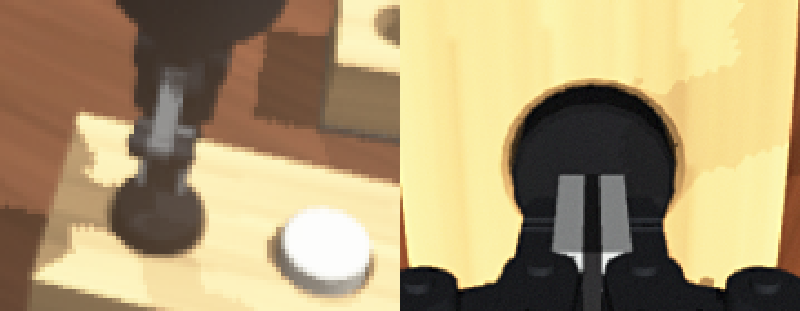

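Request:
{"op": "move_arm", "data": {
  "plan": [
    [[0, 0, 0], [0, 0, 0.002], 1],
    [[0, 0, 0], [0, 0, 0.002], 1],
    [[0, 0, 0], [0, 0, 0], 1]
  ]
}}

```text
time: 6.15
position: [0.5488, 0.1812, 0.0911]
tcp_rot: [[-0.284, 0.959, -0.001], [0.959, 0.284, -0.0], [0.0, -0.001, -1.0]]
ft_force: [0.2, -0.5, 0.2]
gripper_width: 0.0
```

Request:
{"op": "move_arm", "data": {
  "plan": [
    [[0, 0, 0], [0, 0, 0.002], 1],
    [[0, 0, 0], [0, 0, 0], 1]
  ]
}}

```text
time: 6.35
position: [0.549, 0.1812, 0.0892]
tcp_rot: [[-0.284, 0.959, -0.001], [0.959, 0.284, -0.0], [0.0, -0.001, -1.0]]
ft_force: [-0.2, 0.3, 0.2]
gripper_width: 0.0002
```

Request:
{"op": "move_arm", "data": {
  "plan": [
    [[0, 0, 0], [0, 0, 0.002], 1],
    [[0, 0, 0], [0, 0, 0], 1]
  ]
}}

```text
time: 6.55
position: [0.549, 0.1812, 0.0873]
tcp_rot: [[-0.284, 0.959, -0.001], [0.959, 0.284, -0.0], [0.0, -0.001, -1.0]]
ft_force: [0.0, -0.5, -0.2]
gripper_width: -0.0001
```

```bash
python3 st.py 0.549 0.181 0.115 f; python3 - <<'E'
import cv2,numpy as np
a=cv2.imread("pics/f_scene.png")[215:285,310:400]
b=cv2.imread("pics/f_wrist.png")[170:310,190:370]
cv2.imwrite("pics/f.png",np.hstack([cv2.resize(x,(400,311),interpolation=0) for x in (a,b)]))
E
```

```text
6.55 [0.549  0.1812 0.0873] [ 0.05 -0.49 -0.23] -0.0001 16.5 [-5.e-04 -1.e-04 -1.e+00]
to go tool [-0.0002 -0.0001 -0.0277]
```

View pics/f.png

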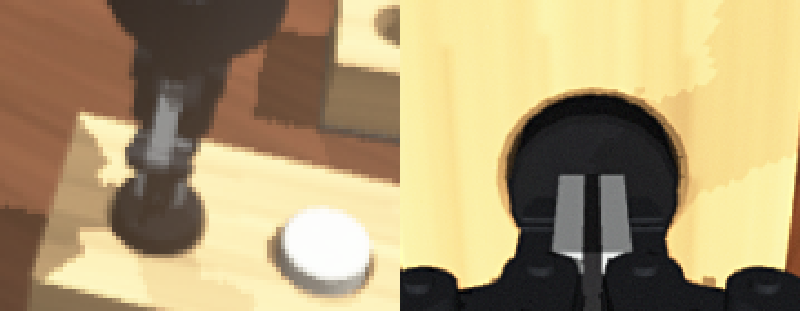

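Request:
{"op": "move_arm", "data": {
  "plan": [
    [[0, 0, 0], [0, 0, 0.0015], 1],
    [[0, 0, 0], [0, 0, 0], 1]
  ]
}}

```text
time: 6.9
position: [0.5491, 0.1812, 0.0859]
tcp_rot: [[-0.284, 0.959, -0.0], [0.959, 0.284, -0.0], [0.0, -0.0, -1.0]]
ft_force: [-0.9, 0.0, -0.4]
gripper_width: 0.0002
```

Request:
{"op": "move_arm", "data": {
  "plan": [
    [[0, 0, 0], [0, 0, 0.0015], 1],
    [[0, 0, 0], [0, 0, 0], 1]
  ]
}}

```text
time: 7.1
position: [0.5491, 0.1812, 0.0843]
tcp_rot: [[-0.284, 0.959, -0.0], [0.959, 0.284, -0.0], [0.0, -0.0, -1.0]]
ft_force: [-0.1, 0.3, 0.0]
gripper_width: -0.0003
```

Request:
{"op": "move_arm", "data": {
  "plan": [
    [[0, 0, 0], [0, 0, 0.0015], 1],
    [[0, 0, 0], [0, 0, 0], 1]
  ]
}}

```text
time: 7.3
position: [0.5491, 0.1812, 0.0828]
tcp_rot: [[-0.284, 0.959, -0.0], [0.959, 0.284, -0.0], [0.0, -0.0, -1.0]]
ft_force: [-0.5, 0.8, 0.1]
gripper_width: 0.0
```

```bash
python3 st.py 0.549 0.181 0.115 g; python3 - <<'E'
import cv2,numpy as np
a=cv2.imread("pics/g_scene.png")[215:285,310:400]
b=cv2.imread("pics/g_wrist.png")[170:310,190:370]
cv2.imwrite("pics/g.png",np.hstack([cv2.resize(x,(400,311),interpolation=0) for x in (a,b)]))
E
```

```text
7.3 [0.5491 0.1812 0.0828] [-0.46  0.76  0.08] 0.0 16.5 [-4.e-04 -1.e-04 -1.e+00]
to go tool [-0.0002 -0.0001 -0.0322]
```

View pics/g.png

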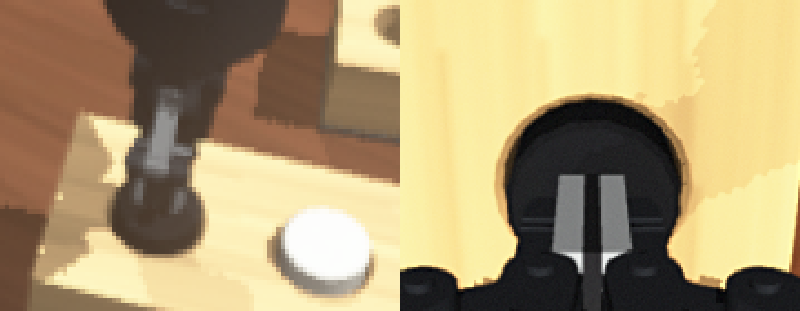

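Request:
{"op": "move_arm", "data": {
  "plan": [
    [[0, 0, 0], [0, 0, 0.0015], 1],
    [[0, 0, 0], [0, 0, 0], 1]
  ]
}}

```text
time: 7.65
position: [0.5491, 0.1812, 0.0813]
tcp_rot: [[-0.284, 0.959, -0.0], [0.959, 0.284, -0.0], [0.0, -0.0, -1.0]]
ft_force: [-0.5, -0.4, -0.0]
gripper_width: 0.0
```

Request:
{"op": "move_arm", "data": {
  "plan": [
    [[0, 0, 0], [0, 0, 0.0015], 1],
    [[0, 0, 0], [0, 0, 0], 1]
  ]
}}

```text
time: 7.85
position: [0.549, 0.1812, 0.0798]
tcp_rot: [[-0.284, 0.959, -0.0], [0.959, 0.284, -0.0], [0.0, -0.0, -1.0]]
ft_force: [-0.9, -0.1, -1.3]
gripper_width: -0.0
```

```bash
python3 st.py 0.549 0.181 0.115 i; python3 - <<'E'
import cv2,numpy as np
a=cv2.imread("pics/i_scene.png")[215:285,310:400]
cv2.imwrite("pics/i.png",cv2.resize(a,(720,560),interpolation=cv2.INTER_CUBIC))
E
```

```text
7.85 [0.549  0.1812 0.0798] [-0.89 -0.08 -1.29] -0.0 16.5 [-5.e-04 -1.e-04 -1.e+00]
to go tool [-0.0002 -0.0001 -0.0352]
```

View pics/i.png

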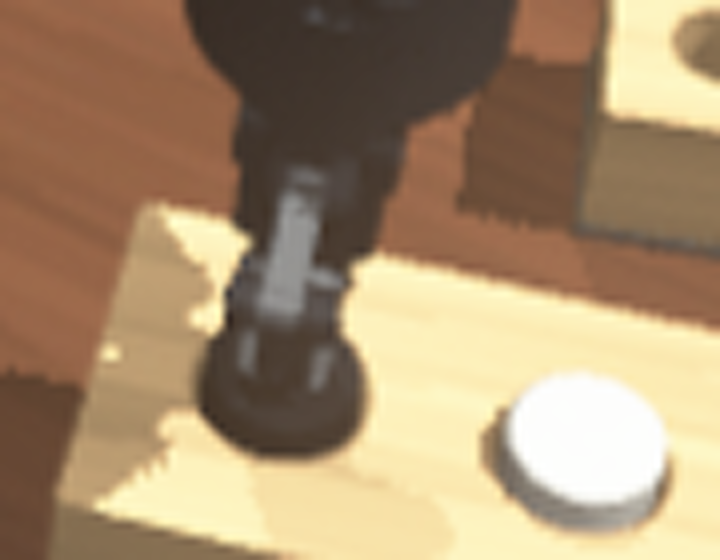

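```bash
python3 st.py 0.549 0.181 0.115
```

```text
8.0 [0.5492 0.1812 0.0801] [-0.31 -0.36  0.09] -0.0001 16.5 [-0.  0. -1.]
to go tool [-0.0002 -0.0003 -0.0349]
```

Request:
{"op": "move_arm", "data": {
  "plan": [
    [[0, 0, 0], [0, 0, 0.0015], 1],
    [[0, 0, 0], [0, 0, 0], 1]
  ]
}}

```text
time: 8.2
position: [0.5495, 0.1813, 0.079]
tcp_rot: [[-0.284, 0.959, 0.001], [0.959, 0.284, 0.0], [-0.0, 0.001, -1.0]]
ft_force: [-0.8, 1.2, 2.8]
gripper_width: 0.0
```

Request:
{"op": "move_arm", "data": {
  "plan": [
    [[0, 0, 0], [0, 0, 0.0015], 1],
    [[0, 0, 0], [0, 0, 0], 1]
  ]
}}

```text
time: 8.4
position: [0.5495, 0.1813, 0.0774]
tcp_rot: [[-0.284, 0.959, 0.001], [0.959, 0.284, 0.0], [-0.0, 0.001, -1.0]]
ft_force: [-0.5, -0.5, 4.4]
gripper_width: 0.0002
```

Contact is at a TCP z of about 0.0798, which puts the shut tips about 10 mm behind the reported TCP, not 25 mm ahead. I'll work from this measured offset. Next I push about 6.5 mm past contact.

Request:
{"op": "move_arm", "data": {
  "plan": [
    [[0, 0, 0], [0, 0, 0.0015], 1],
    [[0, 0, 0], [0, 0, 0.001], 1],
    [[0, 0, 0], [0, 0, 0], 1]
  ]
}}

```text
time: 8.7
position: [0.5494, 0.1813, 0.0744]
tcp_rot: [[-0.284, 0.959, 0.0], [0.959, 0.284, 0.0], [-0.0, 0.0, -1.0]]
ft_force: [-0.8, -1.3, 3.7]
gripper_width: -0.0
```

Request:
{"op": "move_arm", "data": {
  "plan": [
    [[0, 0, 0], [0, 0, 0.001], 1],
    [[0, 0, 0], [0, 0, 0.0005], 1],
    [[0, 0, 0], [0, 0, 0], 1],
    [[0, 0, 0], [0, 0, 0], 1]
  ]
}}

```text
time: 9.1
position: [0.5494, 0.1812, 0.0731]
tcp_rot: [[-0.284, 0.959, 0.0], [0.959, 0.284, -0.0], [-0.0, 0.0, -1.0]]
ft_force: [0.0, 0.0, 2.8]
gripper_width: -0.0002
```

```bash
python3 st.py 0.549 0.181 0.115 j; python3 - <<'E'
import cv2,numpy as np
a=cv2.imread("pics/j_scene.png")[215:285,310:400]
cv2.imwrite("pics/j.png",cv2.resize(a,(720,560),interpolation=cv2.INTER_CUBIC))
E
```

```text
9.1 [0.5494 0.1812 0.0731] [0.01 0.01 2.76] -0.0002 16.5 [ 3.e-04 -0.e+00 -1.e+00]
to go tool [-0.0001 -0.0004 -0.0419]
```

View pics/j.png

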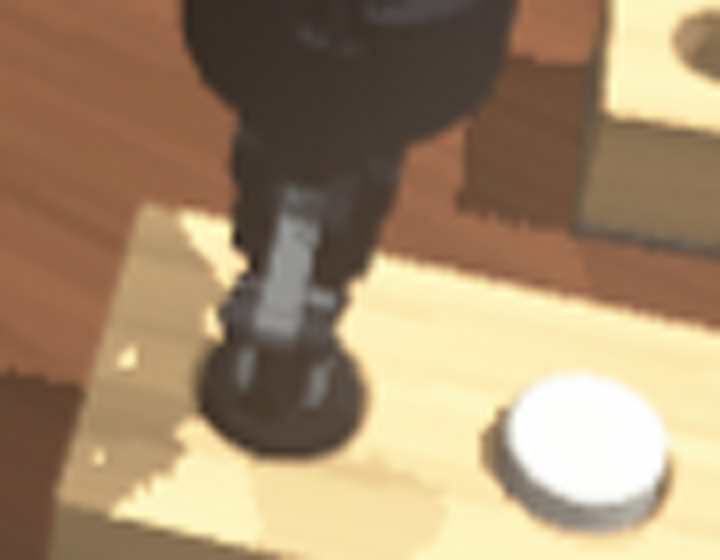

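The force dropped from 4.4 to 2.8 N at 6.7 mm of travel, so the latch looks freed. I'll go 0.7 mm further, then withdraw.

Request:
{"op": "move_arm", "data": {
  "plan": [
    [[0, 0, 0], [0, 0, 0.0007], 1],
    [[0, 0, 0], [0, 0, 0], 1],
    [[0, 0, 0], [0, 0, -0.005], 1],
    [[0, 0, 0], [0, 0, -0.01], 1],
    [[0, 0, 0], [0, 0, -0.015], 1],
    [[0, 0, 0], [0, 0, -0.02], 1],
    [[0, 0, 0], [0, 0, -0.025], 1],
    [[0, 0, 0], [0, 0, -0.02], 1],
    [[0, 0, 0], [0, 0, -0.01], 1],
    [[0, 0, 0], [0, 0, 0], -1],
    [[0, 0, 0], [0, 0, 0], -1],
    [[0, 0, 0], [0, 0, 0], -1]
  ]
}}

```text
time: 10.45
position: [0.5481, 0.181, 0.1758]
tcp_rot: [[-0.284, 0.959, -0.003], [0.959, 0.284, -0.001], [0.0, -0.003, -1.0]]
ft_force: [0.3, 0.2, 0.0]
gripper_width: 0.0438
```

```bash
python3 st.py 0.549 0.181 0.115 k; python3 - <<'E'
import cv2,numpy as np
a=cv2.imread("pics/k_scene.png")[180:320,290:430]
b=cv2.imread("pics/k_wrist.png")[100:380,140:420]
cv2.imwrite("pics/k.png",np.hstack([cv2.resize(x,(400,400),interpolation=cv2.INTER_CUBIC) for x in (a,b)]))
E
```

```text
10.45 [0.5481 0.181  0.1758] [0.25 0.19 0.02] 0.0438 16.5 [-3.1e-03 -5.0e-04 -1.0e+00]
to go tool [-0.0003  0.0011  0.0608]
```

View pics/k.png

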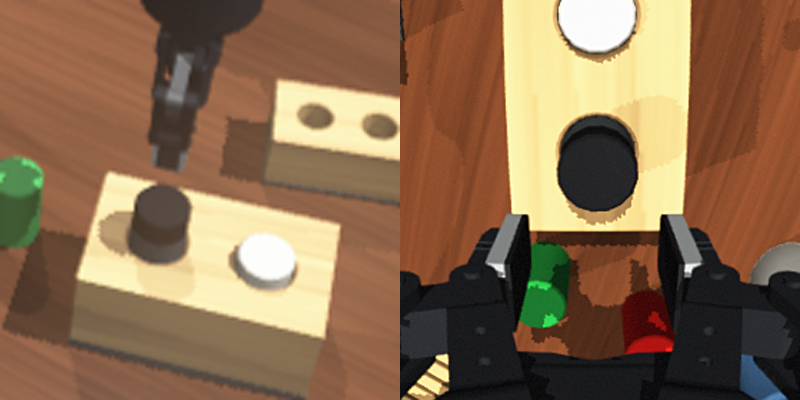

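The pepper pod stands proud and the salt pod is still down. I'll descend over it with open jaws.

Request:
{"op": "move_arm", "data": {
  "plan": [
    [[0, 0, 0], [0, 0, 0], -1],
    [[0, 0, 0], [0, 0, 0], -1],
    [[0, 0, 0], [0, 0, 0], -1],
    [[0, 0, 0], [0, 0, 0.015], -1],
    [[0, 0, 0], [0, 0, 0.02], -1],
    [[0, 0, 0], [0, 0, 0.02], -1],
    [[0, 0, 0], [0, 0, 0.015], -1],
    [[0, 0, 0], [0, 0, 0], -1]
  ]
}}

```text
time: 11.4
position: [0.5465, 0.1808, 0.1038]
tcp_rot: [[-0.284, 0.959, -0.007], [0.959, 0.284, -0.001], [0.001, -0.007, -1.0]]
ft_force: [-0.4, 1.0, -0.2]
gripper_width: 0.085
```

```bash
python3 st.py 0.549 0.181 0.075 l; python3 - <<'E'
import cv2,numpy as np
a=cv2.imread("pics/l_scene.png")[180:320,290:430]
b=cv2.imread("pics/l_wrist.png")[100:380,140:420]
cv2.imwrite("pics/l.png",np.hstack([cv2.resize(x,(400,400),interpolation=cv2.INTER_CUBIC) for x in (a,b)]))
E
```

```text
11.4 [0.5465 0.1808 0.1038] [-0.38  1.05 -0.21] 0.085 16.5 [-0.0067 -0.0011 -1.    ]
to go tool [-0.0005  0.0026  0.0288]
```

View pics/l.png

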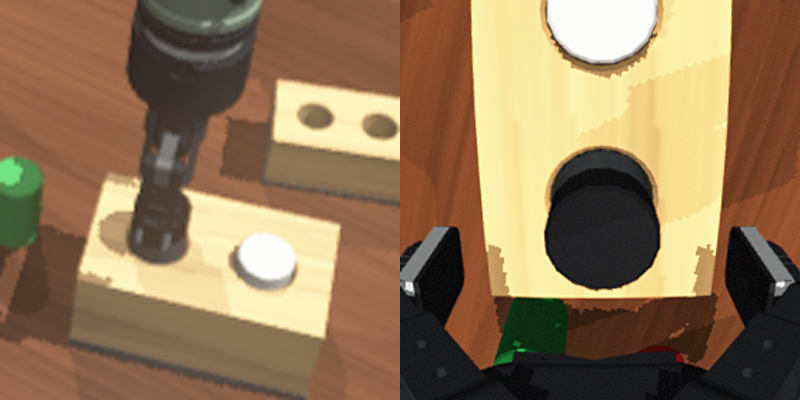

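Request:
{"op": "move_arm", "data": {
  "plan": [
    [[0, 0, 0], [0, 0.0015, 0.01], -1],
    [[0, 0, 0], [0, 0, 0.01], -1],
    [[0, 0, 0], [0, 0, 0.007], -1],
    [[0, 0, 0], [0, 0, 0], -1]
  ]
}}

```text
time: 11.95
position: [0.5493, 0.1814, 0.0786]
tcp_rot: [[-0.284, 0.959, -0.003], [0.959, 0.284, -0.001], [0.0, -0.003, -1.0]]
ft_force: [0.0, 0.4, 0.7]
gripper_width: 0.0856
```

```bash
python3 st.py 0.549 0.181 0.075 n; python3 - <<'E'
import cv2,numpy as np
a=cv2.imread("pics/n_scene.png")[200:290,310:400]
b=cv2.imread("pics/n_wrist.png")[100:380,140:420]
cv2.imwrite("pics/n.png",np.hstack([cv2.resize(x,(400,400),interpolation=cv2.INTER_CUBIC) for x in (a,b)]))
E
```

```text
11.95 [0.5493 0.1814 0.0786] [0.04 0.42 0.68] 0.0856 16.5 [-3.4e-03 -6.0e-04 -1.0e+00]
to go tool [-0.0003 -0.0004  0.0036]
```

View pics/n.png

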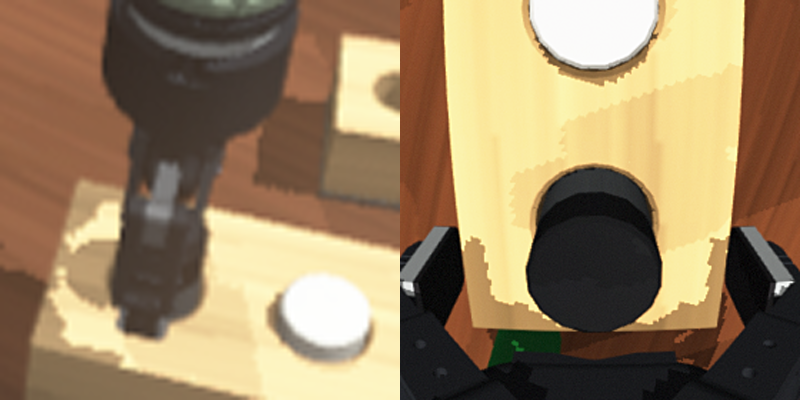

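```bash
python3 - <<'E'
from h import *
d=cams.snapshot("scene")
for o in (.0427,.057):
  for z in (.08,.09,.10,.11):
    p=d["R"]@np.array([.549+o*.959,.1814+o*.284,z])+d["t"];print(o,z,d["fx"]*p[0]/p[2]+d["cx"],d["fy"]*p[1]/p[2]+d["cy"])
E
```

```text
0.0427 0.08 339.81889968354494 279.5690515606816
0.0427 0.09 340.3293522999966 276.516120894378
0.0427 0.1 340.8468305611473 273.42117103675037
0.0427 0.11 341.3714805189071 270.2833284760559
0.057 0.08 338.37405625763955 285.308219131093
0.057 0.09 338.8793572025505 282.2660767993858
0.057 0.1 339.3916789678591 279.1816659242491
0.057 0.11 339.9111689016588 276.0540994029037
```

The open tips are at about 0.10, and closing swings them forward. I'll lower 4 mm more and close.

Request:
{"op": "move_arm", "data": {
  "plan": [
    [[0, 0, 0], [0, 0, 0.004], -1],
    [[0, 0, 0], [0, 0, 0], -1],
    [[0, 0, 0], [0, 0, 0], 1],
    [[0, 0, 0], [0, 0, 0], 1],
    [[0, 0, 0], [0, 0, 0], 1],
    [[0, 0, 0], [0, 0, 0], 1],
    [[0, 0, 0], [0, 0, 0], 1],
    [[0, 0, 0], [0, 0, 0], 1],
    [[0, 0, 0], [0, 0, 0], 1]
  ]
}}

```text
time: 13.05
position: [0.5507, 0.1817, 0.0765]
tcp_rot: [[-0.284, 0.959, 0.0], [0.959, 0.284, -0.0], [-0.0, 0.0, -1.0]]
ft_force: [-0.5, -0.6, 1.5]
gripper_width: 0.0386
```

```bash
python3 st.py 0.549 0.181 0.075 o; python3 - <<'E'
import cv2,numpy as np
a=cv2.imread("pics/o_scene.png")[200:290,310:400]
b=cv2.imread("pics/o_wrist.png")[100:380,140:420]
cv2.imwrite("pics/o.png",np.hstack([cv2.resize(x,(400,400),interpolation=cv2.INTER_CUBIC) for x in (a,b)]))
E
```

```text
13.05 [0.5507 0.1817 0.0765] [-0.5  -0.6   1.49] 0.0386 16.5 [ 1.e-04 -0.e+00 -1.e+00]
to go tool [-0.0002 -0.0018  0.0015]
```

View pics/o.png

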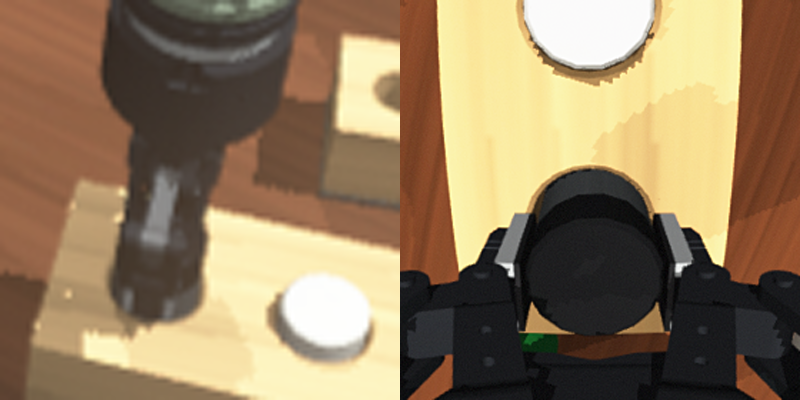

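Gripped at 38.6 mm opening. I'll lift straight up.

Request:
{"op": "move_arm", "data": {
  "plan": [
    [[0, 0, 0], [0, 0, -0.003], 1],
    [[0, 0, 0], [0, 0, -0.006], 1],
    [[0, 0, 0], [0, 0, -0.01], 1],
    [[0, 0, 0], [0, 0, -0.01], 1],
    [[0, 0, 0], [0, 0, -0.015], 1],
    [[0, 0, 0], [0, 0, -0.02], 1],
    [[0, 0, 0], [0, 0, -0.02], 1],
    [[0, 0, 0], [0, 0, -0.015], 1],
    [[0, 0, 0], [0, 0, -0.01], 1],
    [[0, 0, 0], [0, 0, 0], 1],
    [[0, 0, 0], [0, 0, 0], 1]
  ]
}}

```text
time: 14.3
position: [0.5504, 0.1816, 0.1851]
tcp_rot: [[-0.284, 0.959, -0.001], [0.959, 0.284, -0.0], [0.0, -0.001, -1.0]]
ft_force: [-1.0, 0.1, -0.9]
gripper_width: 0.0382
```

```bash
python3 st.py 0.497 -0.135 0.19 p; python3 - <<'E'
import cv2,numpy as np
a=cv2.imread("pics/p_scene.png")[150:310,290:450]
b=cv2.imread("pics/p_wrist.png")[100:380,140:420]
cv2.imwrite("pics/p.png",np.hstack([cv2.resize(x,(400,400),interpolation=cv2.INTER_CUBIC) for x in (a,b)]))
E
```

```text
14.3 [0.5504 0.1816 0.1851] [-0.96  0.06 -0.92] 0.0382 16.5 [-6.e-04 -1.e-04 -1.e+00]
to go tool [-0.2884 -0.1411 -0.0049]
```

View pics/p.png

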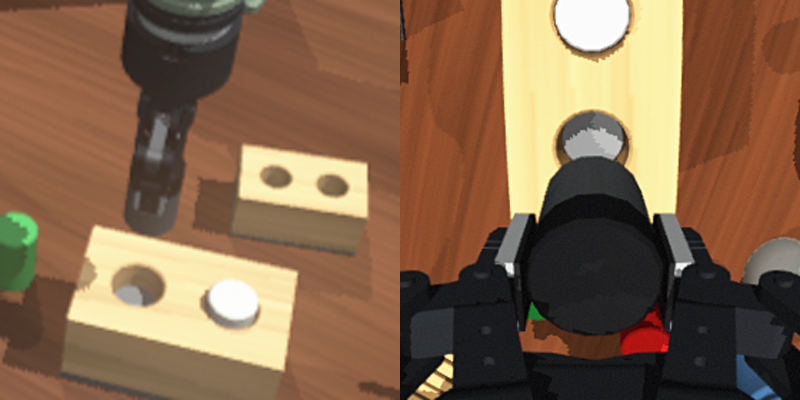

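The pod is held and the salt pod is untouched. I'll carry it over to the trivet.

Request:
{"op": "move_arm", "data": {
  "plan": [
    [[0, 0, 0], [-0.012, -0.006, 0], 1],
    [[0, 0, 0], [-0.024, -0.012, 0], 1],
    [[0, 0, 0], [-0.032, -0.0155, 0], 1],
    [[0, 0, 0], [-0.034, -0.0165, 0], 1],
    [[0, 0, 0], [-0.034, -0.0165, 0], 1],
    [[0, 0, 0], [-0.034, -0.0165, 0], 1],
    [[0, 0, 0], [-0.034, -0.0165, 0], 1],
    [[0, 0, 0], [-0.032, -0.0155, 0], 1],
    [[0, 0, 0], [-0.028, -0.014, 0], 1],
    [[0, 0, 0], [-0.016, -0.008, 0], 1],
    [[0, 0, 0], [-0.0084, -0.0045, 0], 1],
    [[0, 0, 0], [0, 0, 0], 1]
  ]
}}

```text
time: 15.65
position: [0.4962, -0.1362, 0.185]
tcp_rot: [[-0.282, 0.959, -0.001], [0.959, 0.282, 0.0], [0.0, -0.001, -1.0]]
ft_force: [-0.8, 0.6, -1.4]
gripper_width: 0.0383
```

```bash
python3 st.py 0.497 -0.135 0.0345 q; python3 - <<'E'
import cv2,numpy as np
a=cv2.imread("pics/q_scene.png")[110:270,150:310]
b=cv2.imread("pics/q_wrist.png")[60:400,110:450]
cv2.imwrite("pics/q.png",np.hstack([cv2.resize(x,(400,400),interpolation=cv2.INTER_CUBIC) for x in (a,b)]))
E
```

```text
15.65 [ 0.4962 -0.1362  0.185 ] [-0.82  0.61 -1.45] 0.0383 16.37 [-8.e-04  2.e-04 -1.e+00]
to go tool [0.0009 0.0012 0.1505]
```

View pics/q.png

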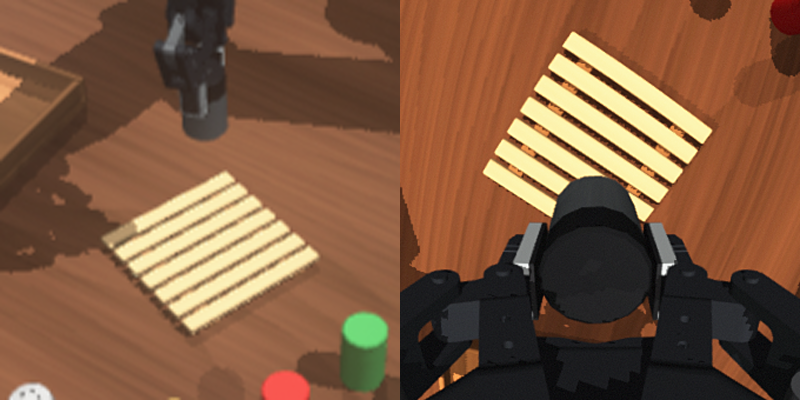

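Request:
{"op": "move_arm", "data": {
  "plan": [
    [[0, 0, 0], [0.001, 0.001, 0.01], 1],
    [[0, 0, 0], [0, 0, 0.02], 1],
    [[0, 0, 0], [0, 0, 0.025], 1],
    [[0, 0, 0], [0, 0, 0.025], 1],
    [[0, 0, 0], [0, 0, 0.025], 1],
    [[0, 0, 0], [0, 0, 0.015], 1],
    [[0, 0, 0], [0, 0, 0.01], 1],
    [[0, 0, 0], [0, 0, 0.005], 1],
    [[0, 0, 0], [0, 0, 0], 1]
  ]
}}

```text
time: 16.7
position: [0.4974, -0.1333, 0.0498]
tcp_rot: [[-0.285, 0.959, -0.001], [0.959, 0.285, 0.0], [0.001, -0.001, -1.0]]
ft_force: [0.2, -0.6, -0.2]
gripper_width: 0.0385
```

```bash
python3 st.py 0.497 -0.135 0.0345 r; python3 - <<'E'
import cv2,numpy as np
a=cv2.imread("pics/r_scene.png")[160:260,180:280]
b=cv2.imread("pics/r_wrist.png")[60:400,110:450]
cv2.imwrite("pics/r.png",np.hstack([cv2.resize(x,(400,400),interpolation=cv2.INTER_CUBIC) for x in (a,b)]))
E
```

```text
16.7 [ 0.4974 -0.1333  0.0498] [ 0.21 -0.58 -0.23] 0.0385 16.55 [-9.e-04  4.e-04 -1.e+00]
to go tool [-0.0016 -0.0009  0.0153]
```

View pics/r.png

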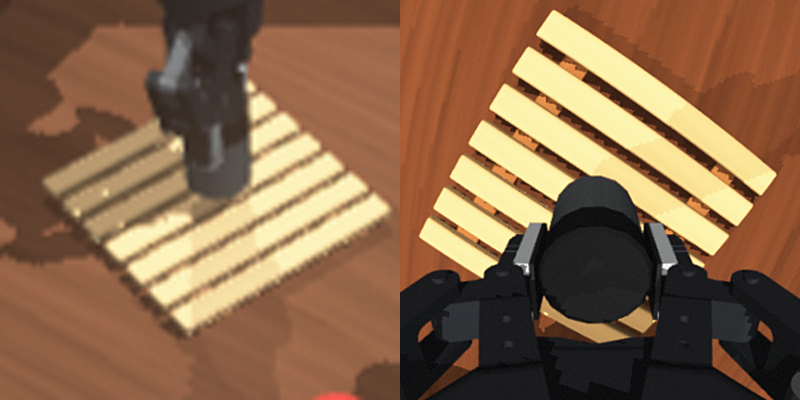

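Request:
{"op": "move_arm", "data": {
  "plan": [
    [[0, 0, 0], [-0.0015, -0.001, 0.003], 1],
    [[0, 0, 0], [0, 0, 0.003], 1],
    [[0, 0, 0], [0, 0, 0.003], 1],
    [[0, 0, 0], [0, 0, 0.002], 1],
    [[0, 0, 0], [0, 0, 0], 1]
  ]
}}

```text
time: 17.35
position: [0.4967, -0.1354, 0.0389]
tcp_rot: [[-0.284, 0.959, -0.001], [0.959, 0.284, 0.0], [0.001, -0.001, -1.0]]
ft_force: [0.4, 0.2, -0.9]
gripper_width: 0.0384
```

Request:
{"op": "move_arm", "data": {
  "plan": [
    [[0, 0, 0], [0, 0, 0.001], 1],
    [[0, 0, 0], [0, 0, 0.001], 1],
    [[0, 0, 0], [0, 0, 0], 1]
  ]
}}

```text
time: 17.65
position: [0.497, -0.1355, 0.0373]
tcp_rot: [[-0.284, 0.959, -0.0], [0.959, 0.284, 0.0], [0.0, -0.0, -1.0]]
ft_force: [-0.2, -0.3, -0.5]
gripper_width: 0.0384
```

Request:
{"op": "move_arm", "data": {
  "plan": [
    [[0, 0, 0], [0, 0, 0.001], 1],
    [[0, 0, 0], [0, 0, 0], 1]
  ]
}}

```text
time: 17.85
position: [0.497, -0.1355, 0.0363]
tcp_rot: [[-0.284, 0.959, -0.0], [0.959, 0.284, 0.0], [0.0, -0.0, -1.0]]
ft_force: [0.3, -0.2, -0.9]
gripper_width: 0.0387
```

```bash
python3 st.py 0.497 -0.135 0.0345 s; python3 - <<'E'
import cv2,numpy as np
a=cv2.imread("pics/s_scene.png")[160:260,180:280]
b=cv2.imread("pics/s_wrist.png")[60:400,110:450]
cv2.imwrite("pics/s.png",np.hstack([cv2.resize(x,(400,400),interpolation=cv2.INTER_CUBIC) for x in (a,b)]))
E
```

```text
17.85 [ 0.497  -0.1355  0.0363] [ 0.29 -0.18 -0.86] 0.0387 16.5 [-2.e-04  1.e-04 -1.e+00]
to go tool [0.0005 0.0001 0.0018]
```

View pics/s.png

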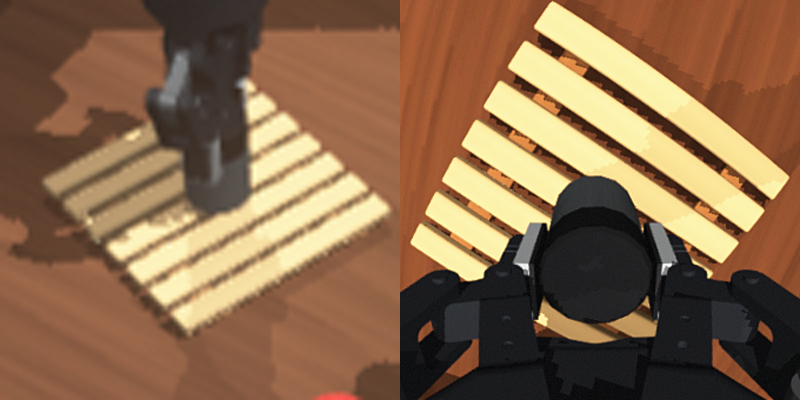

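Request:
{"op": "move_arm", "data": {
  "plan": [
    [[0, 0, 0], [0, 0, 0.001], 1],
    [[0, 0, 0], [0, 0, 0], 1]
  ]
}}

```text
time: 18.2
position: [0.497, -0.1355, 0.0353]
tcp_rot: [[-0.284, 0.959, -0.0], [0.959, 0.284, 0.0], [0.0, -0.0, -1.0]]
ft_force: [-0.1, -0.2, -1.1]
gripper_width: 0.0384
```

Request:
{"op": "move_arm", "data": {
  "plan": [
    [[0, 0, 0], [0, 0, 0.001], 1],
    [[0, 0, 0], [0, 0, 0], 1]
  ]
}}

```text
time: 18.4
position: [0.4972, -0.1356, 0.0347]
tcp_rot: [[-0.284, 0.959, 0.0], [0.959, 0.284, -0.0], [-0.0, 0.0, -1.0]]
ft_force: [-1.5, -0.5, 2.6]
gripper_width: 0.0384
```

Request:
{"op": "move_arm", "data": {
  "plan": [
    [[0, 0, 0], [0, 0, 0.001], 1],
    [[0, 0, 0], [0, 0, 0], 1]
  ]
}}

```text
time: 18.6
position: [0.4972, -0.1357, 0.0347]
tcp_rot: [[-0.284, 0.959, -0.0], [0.959, 0.284, -0.0], [-0.0, -0.0, -1.0]]
ft_force: [-3.2, 1.1, 9.6]
gripper_width: 0.0387
```

Contact came at 0.0347 against a predicted 0.0345. I'll ease off 1 mm and open slowly.

Request:
{"op": "move_arm", "data": {
  "plan": [
    [[0, 0, 0], [0, 0, -0.001], 1],
    [[0, 0, 0], [0, 0, 0], 1],
    [[0, 0, 0], [0, 0, 0], 0.05],
    [[0, 0, 0], [0, 0, 0], -0.1],
    [[0, 0, 0], [0, 0, 0], -0.3],
    [[0, 0, 0], [0, 0, 0], -0.6],
    [[0, 0, 0], [0, 0, 0], -1],
    [[0, 0, 0], [0, 0, 0], -1],
    [[0, 0, 0], [0, 0, 0], -1],
    [[0, 0, 0], [0, 0, 0], -1],
    [[0, 0, 0], [0, 0, 0], -1]
  ]
}}

```text
time: 19.7
position: [0.4971, -0.1355, 0.0344]
tcp_rot: [[-0.284, 0.959, -0.0], [0.959, 0.284, -0.0], [0.0, -0.0, -1.0]]
ft_force: [0.3, 0.6, -0.5]
gripper_width: 0.0852
```

```bash
python3 st.py 0.497 -0.135 0.0345 u; python3 - <<'E'
import cv2,numpy as np
a=cv2.imread("pics/u_scene.png")[160:260,180:280]
b=cv2.imread("pics/u_wrist.png")[60:400,110:450]
cv2.imwrite("pics/u.png",np.hstack([cv2.resize(x,(400,400),interpolation=cv2.INTER_CUBIC) for x in (a,b)]))
E
```

```text
19.7 [ 0.4971 -0.1355  0.0344] [ 0.29  0.58 -0.47] 0.0852 16.51 [-0. -0. -1.]
to go tool [ 0.0005  0.0001 -0.0001]
```

View pics/u.png

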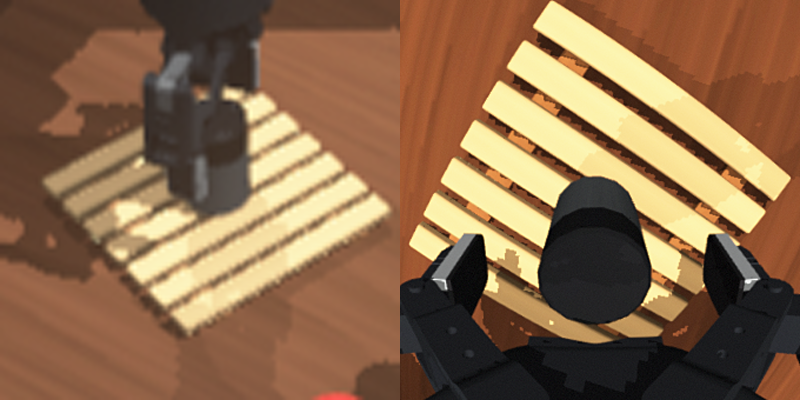

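Released, and the pod stands clear between the jaws. I'll retreat straight up.

Request:
{"op": "move_arm", "data": {
  "plan": [
    [[0, 0, 0], [0, 0, -0.005], -1],
    [[0, 0, 0], [0, 0, -0.015], -1],
    [[0, 0, 0], [0, 0, -0.025], -1],
    [[0, 0, 0], [0, 0, -0.03], -1],
    [[0, 0, 0], [0, 0, -0.03], -1],
    [[0, 0, 0], [0, 0, -0.025], -1],
    [[0, 0, 0], [0, 0, -0.015], -1],
    [[0, 0, 0], [0, 0, 0], -1],
    [[0, 0, 0], [0.03, 0, 0], -1],
    [[0, 0, 0], [0.04, 0, 0], -1],
    [[0, 0, 0], [0.02, 0, 0], -1],
    [[0, 0, 0], [0, 0, 0], -1]
  ]
}}

```text
time: 21.05
position: [0.4696, -0.0468, 0.1779]
tcp_rot: [[-0.287, 0.958, -0.003], [0.958, 0.287, 0.001], [0.002, -0.003, -1.0]]
ft_force: [0.9, 0.3, -0.9]
gripper_width: 0.0854
```

```bash
python3 st.py 0.497 -0.135 0.0345 v; python3 - <<'E'
from h import *
a=cv2.imread("pics/v_scene.png")
b=cv2.imread("pics/v_wrist.png")
cv2.imwrite("pics/v.png",np.hstack([cv2.resize(a[150:300,170:430],(500,288)),cv2.resize(b,(300,288))]))
d=cams.snapshot("wrist");h=cv2.cvtColor(d["img"],cv2.COLOR_RGB2HSV)
for z in (.076,):
  d2=cams.snapshot("scene")
  p=d2["R"]@np.array([.497,-.135,z])+d2["t"];print(d2["fx"]*p[0]/p[2]+d2["cx"],d2["fy"]*p[1]/p[2]+d2["cy"])
E
```

```text
21.05 [ 0.4696 -0.0468  0.1779] [ 0.95  0.34 -0.86] 0.0854 16.68 [-0.0031  0.0015 -1.    ]
to go tool [-0.0926  0.0013  0.1432]
232.24143367473692 189.26006103022067
```

View pics/v.png

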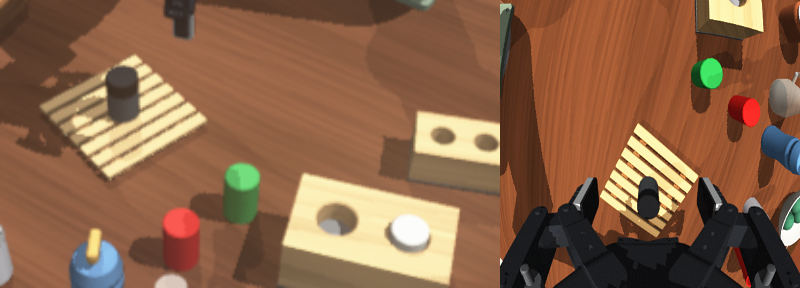

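The scene view has the pod upright on the trivet, with its lid at about (233,189) against an expected (232,189). The salt pod is still down in its well and the gripper is clear of everything. Handing in.

```bash
python3 -c "
from bench import env
print(env.job_done())"
```

```text
the job is handed in; nothing more can be done
None
```

The pepper pod is out of its dock and standing upright, released, near the middle of the trivet. I handed the job in at about 21 s; it reports no verdict.

**Unlatching:** I pushed the lid down about 7 mm with the fingers shut. The force peaked at 4.4 N and fell to 2.8 N as the latch freed. I then withdrew, and the pod sprang up by itself and stood free before I gripped it.

**Placing:** I lifted the pod straight out and carried it to the trivet. It touched down at the height I had predicted, to within about 0.2 mm. The force read 9.6 N at its highest before I eased off and opened the jaws.

**Last checks:** In the last pictures the lid is within about 1 px of where a pod at the trivet's centre should appear. The white salt pod is still down in its well, and the gripper is about 14 cm above its release height and clear.

**Disagreements:** The shut fingertips met the lid with the TCP at z = 0.080, though the stated 25 mm tip offset predicted 0.115. I relied on that measured contact height and the pictures instead. The top and scene cameras also differed by up to 9 mm on the lid's position, partly because the side of the pod was in the scene outline. I therefore used the wrist camera and the dock outline, which agreed to about 2 mm.

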